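# Screw the battery plug back into a data logger

## Robot

A 7-joint arm with a two-finger parallel gripper is mounted at the origin on the work surface. World frame = base frame: x ahead of the robot, y to its left, z up, the work surface at z = 0. Lengths are in m, angles in rad, forces in N, time in s.
With the tool pointing down it reaches from about 0.425 to 0.825 m from the base axis. Payload 3.6 kg.
Tool frame: the origin (TCP) lies midway between the tips of the shut fingers; the grasp point (between the pads) lies 19 mm behind it (bot.grip_depth is the distance from the TCP to the grasp point, in m); z points along the fingers, y is the line along which they close (so a half turn about z gives the same grasp; the last joint's range is limited). The gripper opens to 93 mm and grips with 3 to 60 N. Pads are 15 mm wide; open, the fingers measure 128 mm over their backs; the gripper's body (75 mm by 188 mm) begins 65 mm behind the grasp point.
Start: joints at [-1.278, 0.615, -0.013, 1.423, 0.008, 1.103, -0.04], TCP at [0.204, 0.617, 0.219] pointing down, gripper open.
Joint ranges: [-3.12, 3.12], [-0.3, 2.06], [-1.34, 1.32], [0.26, 2.42], [-1.36, 4.5], [0.01, 1.98], [-2.84, 2.84]. Speed limits (rad/s): [2.79, 2.79, 3.14, 3.14, 3.14, 3.14, 3.14].

## Interface

Orientations are given as a unit quaternion [w, x, y, z].
In Python, from plant import sense, read_camera, bot gives the robot as it stands.
- The arm moves only by the shell command python3 -m jog 'ROWS'. ROWS is JSON, a list of rows, each a list of 7 numbers: the shift along the tool's x, y, z in m, then the turn, a rotation vector about the tool's x, y, z in rad, then the opening, from 0 (shut) to 1 (fully open). A call has 1 to 5 rows; each row shifts and turns the commanded pose from where the row before left it, along the tool's axes as they then stand; what a row does not reach is not made up. A row lasts 1/12 s, in which the tool goes at most 41.7 mm and 7.16 degrees, less where a joint would pass 70% of its speed; a pose out of reach is approached as far as the arm can. A call with a gripper value outside its range is refused whole. The fingers move at their own pace and stop on an object; the grip force is fixed at half the most. Time passes only in rows, so rows that do not move let the fingers close. It gives the time, the measured TCP pose, the force, the opening and the grip force at its end, in the units of the state.
- sense(): the state, without advancing time (a new reading comes with each control period).
- read_camera(name): name is "side" or "top"; returns a dict with "color" (420x560x3 uint8, red, green, blue), "range_z" (420x560 float32, m along the optical axis (not along the pixel's ray), 0 where there is no reading), "fovy" (degrees; the focal length in pixels is half the picture's height over the tangent of half this angle, whatever the lens; pixels are square), "cx", "cy" (the principal point, pixels), "rvec" (rotation vector, rad) and "tvec" (3), from world to camera coordinates, as OpenCV has them. Camera axes: x right, y down, z forward; pixel columns grow to the right and rows downward; lengths in m; the calibration is good to about 2 mm. A picture is of the moment at which its call begins.
- bot.job_done(): hands the job in; it is judged then, once.
The state is a dict: "time": time; "qpos": joint angles; "dq": joint speeds; "tau": joint torques, N m; "position": TCP position; "tcp_rot": TCP orientation; "ft_force": force on the tool from outside, world axes, zero at the start; "wrist_torque": the same for the moment, N m; "finger_gap": opening from 0.0 (shut) to 1.0 (fully open); "grasp_force": force on a finger pad.
Only numpy, scipy, OpenCV 4.12 (cv2) and the standard library are available. Lean on these libraries where they do the work, as an engineer would, in place of code of your own. Each camera call takes 0.05 s, during which the arm holds its last target. There are 200 camera calls.

## Task

The repaired data logger needs its battery plug back. Take the larger, threaded plug, stand it square in the mouth of the open brass socket with its pointer at the raised rib, and under light pressure turn it backward (anticlockwise) until you feel it drop into the start of the thread; then screw it clockwise until its flange is fully home on the rim of the socket and finger-tight, so that it stays snug, without cross-threading, forcing or overtightening it, and let go. Leave the other things on the mat where they are.

Things in the scene. Friction and masses are not known exactly. Their poses are not given: they have to be found in the camera images.
- logger: Grey data logger, a box 135 x 200 x 64 mm (x, y, z) with black corner bumpers, a display and three flat keys, held fast face up on the 3 mm mat by two aluminium jaws 30 mm high at its ends (229 mm over all). Origin: centre of its underside; z up; -x towards its front edge with cooling ribs, nearest the robot.
- socket (a point): Centre of the flat rim (brass, with a black rubber seal ring on top) of the open battery socket in the logger's face, axes as the logger's. The rim stands 4 mm proud of the face. Outside diameter 48 mm, bore 38 mm, 27 mm deep, with a coarse greased right-hand thread, 32.8 mm free inside it.
- thread (a point): Point on the socket's axis 3 mm below the rim, level with the blunt starts of its thread: three starts 120 degrees apart, 6 mm between ridges, lead 18 mm per turn (0.05 mm per degree), about 1.2 mm of up-and-down play. The brass insert is pressed in at an angle that is not measured, so where the starts lie must be felt.
- rib (a point): Middle of the top of a raised bare-metal rib, 18 x 6 mm, 3 mm high on the logger's face, 41 mm from the socket's axis towards the logger's -x and lying radially. The plug is set in with its pointer at it; it then rests on a ridge, flange 7.5 to 11 mm above the rim. 20 to 90 degrees anticlockwise (from above) from there it drops by about 6 mm off the ridge's start.
- plug: Black battery plug, larger of two, about 85 g. Origin: centre of its flange's underside, on the axis; z up. Flange 54 mm across, 5 mm thick. Below: shank 30 mm across, 19 mm long, chamfered, with thread 35.6 mm across. Above: grip bar 14 mm thick (y), z 5 to 35 mm, from its pointed end at x -25 mm to x +22 mm. Stands on its foot on the mat, flange 19 mm above it.
- pointer (a point): Pointed end of the plug's grip bar, at the flange's top face: 25 mm from the axis along the plug's -x, 5 mm above its origin. Dropped into the thread, the flange is 5.5 to 7 mm above the rim and home about 120 to 155 degrees clockwise from there (turned on backward it climbs again). The rubber ring on the rim stiffens the last 10 degrees: finger-tight is a twist of 0.12 to 0.25 N m.
- grip (a point): Point on the plug's axis in the middle of the grip bar, 27 mm above the plug's origin; the bar is pinched here across its 14 mm (along the plug's y).
- small_plug: Smaller plug of the same shape with a plain unthreaded shank: flange 33 mm across, 38 mm tall as it stands; it belongs to another device. Origin: centre of its flange's underside, 14 mm above its foot.
- driver: Screwdriver, 160 mm long, lying. Origin under its middle.
- tweezers: Steel tweezers, about 135 mm long, lying flat. Origin under their middle.
- flux_jar: Amber glass jar with a white lid, 44 mm across, 42 mm tall. Origin: centre of its underside.
- solder_reel: Reel of solder, 64 mm across, 36 mm tall, lying flat. Origin: centre of its underside.
- flux_syringe: Clear syringe, about 120 mm long, lying. Origin under its middle.
- multimeter: Black multimeter, 155 x 76 x 34 mm (45 mm over its dial), lying face up. Origin: centre of its underside.
- chip_tray: Small grey parts tray, 85 x 65 x 18 mm, four compartments. Origin: centre of its underside.

How it is judged:
On the way, in this order (a step that is already met when the one before it is completed fails the run):
1. the plug stands square in the socket's mouth, resting on the thread undropped, its pointer within 15 degrees of the rib (horizontal distance between plug and socket below 0.004 m and angle between plug's own z axis and vertical below 0.1 rad and z of plug in the frame of socket between 0.0072 and 0.0125 m and x of pointer in the frame of socket below 0 m and y of pointer in the frame of socket between -0.0064 and 0.0064 m and contact force between plug and logger above 0.2 N), for 0.15 s.
2. turned backward (anticlockwise) from the rib, the plug has dropped into the start of the thread (horizontal distance between plug and socket below 0.004 m and angle between plug's own z axis and vertical below 0.1 rad and z of plug in the frame of socket between 0.003 and 0.008 m and x of pointer in the frame of socket below 0.008 m and y of pointer in the frame of socket below -0.0066 m), for 0.15 s.
At the end, for the whole second after the job is handed in: The threaded plug is in the socket, square (within 3.4 degrees), its flange on the rim (gap under 1.5 mm) and tight (seal and thread pressed with over 10 N, not over 90 N), at rest and let go (horizontal distance between plug and socket below 0.003 m and angle between plug's own z axis and vertical below 0.06 rad and z of plug in the frame of socket between -0.002 and 0.0015 m and linear speed of plug below 0.01 m/s and contact force between the fingers and plug below 0.05 N and contact force between plug and logger above 10 N); the robot touches nothing.
It fails at once if the plug is pressed or jammed with more than 30 N before it is home (z of plug in the frame of socket above 0.003 m and contact force between plug and logger above 30 N).
It fails at once if the plug is overtightened or forced: more than 90 N between it and the socket (contact force between plug and logger above 90 N).
It fails at once if the plug is cross-threaded: cocked by more than 7 degrees in the socket (horizontal distance between plug and socket below 0.012 m and z of plug in the frame of socket below 0.0125 m and angle between plug's own z axis and vertical above 0.122 rad).
It fails at once if one of the other things is shifted by more than 25 mm (distance of any of small_plug, driver, tweezers, flux_jar, solder_reel, flux_syringe, multimeter, chip_tray from where it was at the start of the episode above 0.025 m).
It also fails if it takes over 72 s, if anything falls off the work surface, if the arm or the gripper's body presses on something with over 40 N, if the wrist force passes 120 N, or if a joint passes its speed limit or range.

## Working session

There is one attempt and no reset: what is moved stays moved. The work goes in short steps, Python scripts to look and compute and a shell command to move; the robot and the scene stay as the last step left them, time stands still between calls to the robot, and variables do not carry over. Pictures are saved under pics/ and viewed, at most 10 in all, crops included, and the job is handed in when it is done.

```bash
ls; mkdir -p pics
cat > h.py <<'E'
import numpy as np, cv2
from plant import sense, read_camera, bot
from scipy.spatial.transform import Rotation as R
def cam(n):
    c=read_camera(n); c['f']=c['color'].shape[0]/2/np.tan(np.radians(c['fovy'])/2)
    c['Rm']=cv2.Rodrigues(np.array(c['rvec'],float))[0]; c['t']=np.array(c['tvec'],float).ravel(); return c
def cloud(c):
    v,u=np.mgrid[:420,:560]; z=c['range_z']
    p=np.stack([(u-c['cx'])/c['f']*z,(v-c['cy'])/c['f']*z,z],-1)
    w=(p-c['t'])@c['Rm']; w[z==0]=np.nan; return w
def onplane(c,u,v,z):
    d=np.array([(u-c['cx'])/c['f'],(v-c['cy'])/c['f'],1])@c['Rm']; o=-c['t']@c['Rm']
    return o+d*(z-o[2])/d[2]
def st():
    s=sense(); q=s['tcp_rot']; r=R.from_quat([q[1],q[2],q[3],q[0]])
    return s,r
E
python3 - <<'E'
from h import *
s,r=st(); print(s); print(r.as_matrix().round(3), bot.grip_depth)
for n in('top','side'):
    c=cam(n); print(n,c['f'],c['cx'],c['cy'],-c['t']@c['Rm']); cv2.imwrite(f'pics/{n}0.png',cv2.resize(c['color'][:,:,::-1],(800,600)))
    np.save(f'{n}0.npy',c,allow_pickle=True)
E
```

```text
pics
{'time': 0.0, 'qpos': array([-1.27749364,  0.61592904, -0.01259189,  1.42489006,  0.00810791,
        1.10341866, -0.04042035]), 'dq': array([ 9.83867655e-04,  1.34067908e-03,  4.18961348e-05,  3.88728894e-04,
        1.01249912e-03, -1.32192102e-03,  1.36139682e-03]), 'tau': array([ 6.84178508e-05, -4.58933938e+01,  2.09027426e-01, -1.65742940e+01,
       -6.11031870e-02,  2.03999178e-02,  2.28582153e-04]), 'position': array([0.20410222, 0.61628297, 0.21747783]), 'tcp_rot': array([-1.77225106e-04,  1.59206024e-01,  9.87244528e-01, -1.28517860e-03]), 'ft_force': array([-0.42072852, -0.22715801,  0.81414312]), 'wrist_torque': array([-0.0272175 , -0.02782654, -0.04432339]), 'grasp_force': 0.0, 'finger_gap': 0.9984511409111942}
[[-0.949  0.314 -0.001]
 [ 0.314  0.949 -0.002]
 [-0.    -0.003 -1.   ]] 0.0188
top 479.34796035868163 273.09181418056244 211.63728217576138 [ 0.46026178 -0.00264262  1.25246357]
side 396.25921353448786 281.09267245678836 219.62051747862716 [ 0.11188965 -0.63639178  0.81965364]
```

View pics/top0.png

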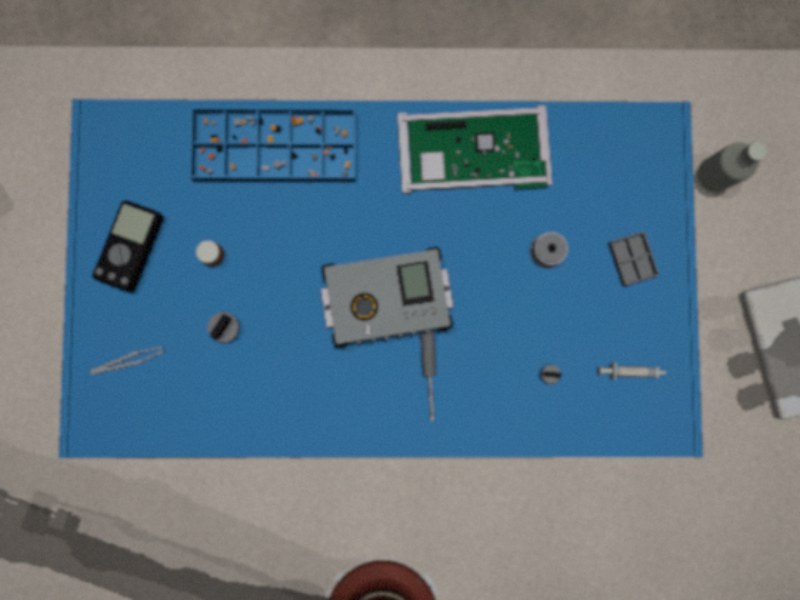

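View pics/side0.png

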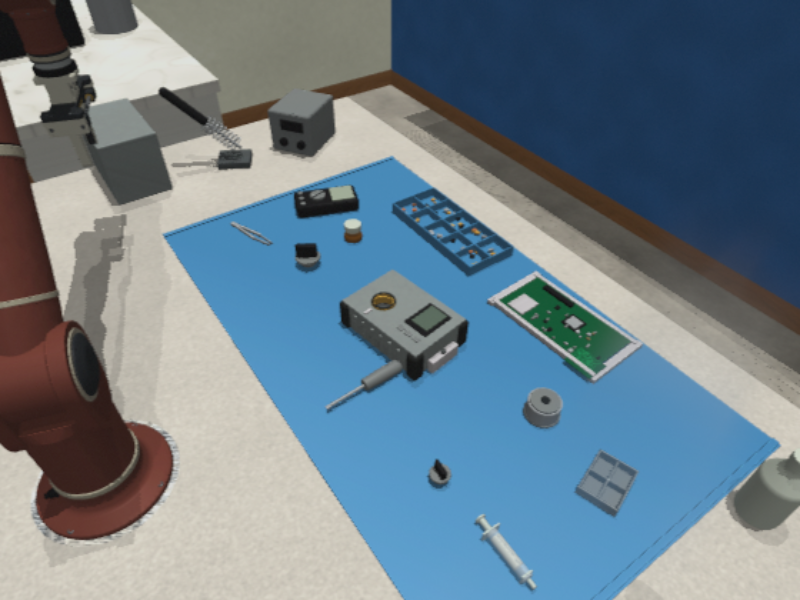

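The top view shows the plug at about (223,327), the socket at (364,306), the rib at (368,328) and the small plug at (551,374). I'll enlarge the plug and the socket.

Run:
```python
from h import *
t=np.load('top0.npy',allow_pickle=True).item(); s=np.load('side0.npy',allow_pickle=True).item()
def crop(c,u,v,h): return cv2.resize(c['color'][v-h:v+h,u-h:u+h,::-1],(400,300) if 0 else (300,300),interpolation=cv2.INTER_CUBIC)
im=np.vstack([np.hstack([crop(t,156,229,20),crop(t,255,214,20)]),np.hstack([crop(s,215,178,20),crop(s,268,210,20)])])
cv2.imwrite('pics/c1.png',im)
# cloud: plug
for n,c in(('top',t),('side',s)):
    w=cloud(c)
    p=w.reshape(-1,3)
    g=onplane(t,156,229,0.03)
    m=(np.hypot(p[:,0]-g[0],p[:,1]-g[1])<.05)&(p[:,2]>.012)
    q=p[m]; print(n,g,m.sum(),q.mean(0),q.min(0),q.max(0)); 
    b=q[q[:,2]>.045]; 
    if len(b)>5:
        e=np.linalg.eigh(np.cov(b[:,:2].T)); print('bar',len(b),b.mean(0),(b.min(0)+b.max(0))/2,e[0],np.degrees(np.arctan2(e[1][1,1],e[1][0,1])))
    f=q[(q[:,2]<.035)&(q[:,2]>.02)]; print('fl',len(f),(f.min(0)+f.max(0))/2, np.median(f[:,2]))
```

```text
top [0.5104141  0.28290015 0.03      ] 365 [0.51125316 0.28106652 0.03717901] [0.48504438 0.25560616 0.02089292] [0.53890881 0.31306006 0.06189346]
bar 115 [0.51129966 0.28278548 0.05595605] [0.51182022 0.28287601 0.05380288] [1.90750226e-05 1.66680008e-04] 147.1547514768154
fl 235 [0.51197659 0.28433311 0.02786585] 0.02765292118925825
side [0.5104141  0.28290015 0.03      ] 239 [0.50932356 0.27665605 0.03882288] [0.48653514 0.25342472 0.01355756] [0.54023672 0.30332351 0.06008028]
bar 86 [0.51106431 0.28135571 0.05360414] [0.51285025 0.28292611 0.05298008] [2.44187594e-05 1.68287767e-04] 148.26363499055373
fl 112 [0.51338593 0.27837411 0.02829194] 0.02734276641991197
```

View pics/c1.png

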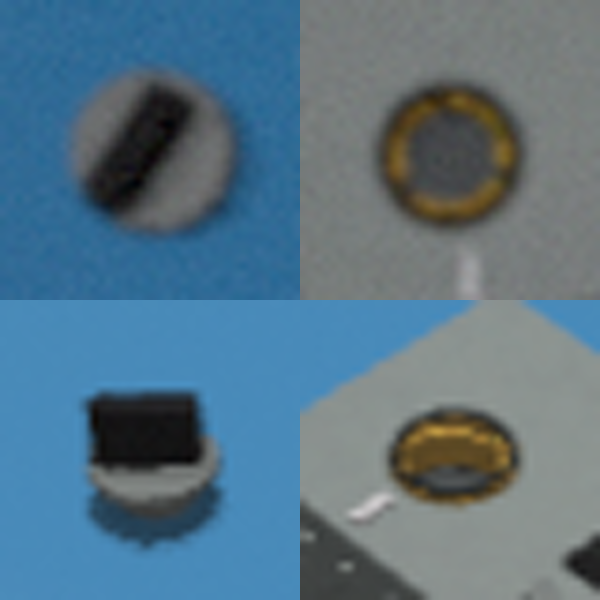

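```bash
cat >> h.py <<'E'
def rect(c,x,y,z,yaw,half=.04,N=300):
    # image: right = local x, up = local y
    a=np.linspace(-half,half,N); X,Y=np.meshgrid(a,-a); cs,sn=np.cos(yaw),np.sin(yaw)
    P=np.stack([x+cs*X-sn*Y,y+sn*X+cs*Y,np.full_like(X,z)],-1)@c['Rm'].T+c['t']
    return cv2.remap(c['color'],(P[...,0]/P[...,2]*c['f']+c['cx']).astype(np.float32),(P[...,1]/P[...,2]*c['f']+c['cy']).astype(np.float32),cv2.INTER_CUBIC)[:,:,::-1]
E
python3 - <<'E'
from h import *
t=np.load('top0.npy',allow_pickle=True).item(); s=np.load('side0.npy',allow_pickle=True).item()
# logger
for c in (t,s):
    p=cloud(c).reshape(-1,3); m=(abs(p[:,2]-.067)<.006)&(abs(p[:,0]-.56)<.14)&(abs(p[:,1]+.0)<.17)
    r=cv2.minAreaRect(p[m,:2].astype(np.float32)); print(m.sum(),np.median(p[m,2]),r)
print('sock',onplane(t,255-20+150/7.5-.5,214-20+153/7.5-.5,.071), 'rib',onplane(t,235+169/7.5-.5,194+270/7.5-.5,.07))
fl=onplane(t,136+155/7.5-.5,209+152/7.5-.5,.026); print('flange',fl)
yaw=np.radians(147.5)
ims=[]
for c in(t,s):
    ims.append(np.hstack([rect(c,fl[0],fl[1],.057,yaw),rect(c,fl[0],fl[1],.027,yaw)]))
cv2.imwrite('pics/r1.png',np.vstack(ims))
E
```

```text
4196 0.06762223403623316 ((0.5637425184249878, -0.00966593623161316), (0.14551009237766266, 0.21031872928142548), 9.082206726074219)
2648 0.06757590356660681 ((0.5647258162498474, -0.011471688747406006), (0.1439865231513977, 0.20686373114585876), 9.169720649719238)
sock [0.54612014 0.03128133 0.071     ] rib [0.50762044 0.02495213 0.07      ]
flange [0.51117414 0.28342115 0.026     ]
```

View pics/r1.png

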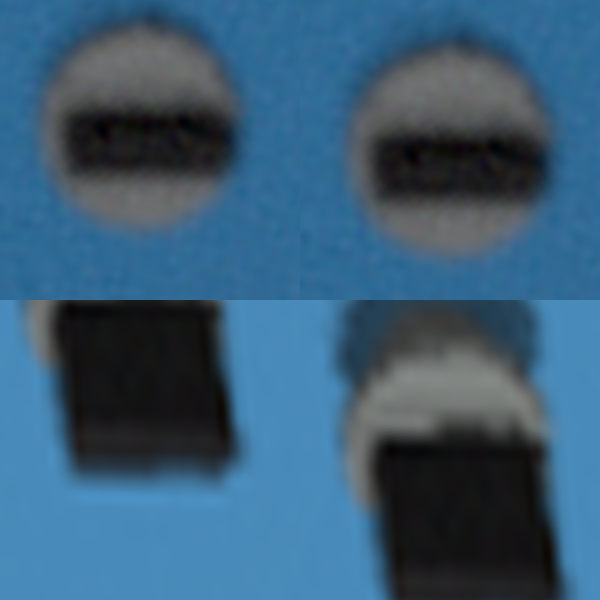

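The rectified views put the flange centre at (150,150) of its panel. The bar is square at its left end and tapers at its right end (236,140), so the pointer faces world yaw ≈147.5°. The socket is at (0.546,0.031) and the rib lies in direction ≈189.2°.

```bash
python3 -m jog '[[-0.0283,-0.0157,0,0,0,0,1],[-0.0283,-0.0157,0,0,0,0,1],[-0.0283,-0.0157,0,0,0,0,1],[-0.0283,-0.0157,0,0,0,0,1],[-0.0283,-0.0157,0,0,0,0,1]]'
python3 -m jog '[[-0.0283,-0.0157,0,0,0,0,1],[-0.0283,-0.0157,0,0,0,0,1],[-0.0283,-0.0157,0,0,0,0,1],[-0.0283,-0.0157,0,0,0,0,1],[-0.0283,-0.0157,0,0,0,0,1]]'
python3 -m jog '[[-0.0283,-0.0157,0,0,0,0,1],[-0.0283,-0.0157,0,0,0,0,1],[-0.0283,-0.0157,0,0,0,0,1],[-0.0283,-0.0157,0,0,0,0,1]]'
python3 -m jog '[[0,0,0,0,0,0.083,1],[0,0,0,0,0,0.083,1],[0,0,0,0,0,0.082,1],[0,0,0,0,0,0,1]]'
cat >> h.py <<'E'
def go(x=None,y=None,z=None,ty=None):
    "report offsets in tool axes to world target; ty=target tool-y angle deg"
    s,r=st(); p=s['position']; M=r.as_matrix()
    T=np.array([p[0] if x is None else x,p[1] if y is None else y,p[2] if z is None else z])
    a=np.degrees(np.arctan2(M[1,1],M[0,1]))
    print('t %.2f'%s['time'],'p',p.round(4),'tilt(xy of tool z)',M[:2,2].round(4),'yang %.1f'%a,'d tool',((T-p)@M).round(4),'F',s['ft_force'].round(2),'Tz',s['wrist_torque'].round(3),'gap %.3f gf %.1f'%(s['finger_gap'],s['grasp_force']),'q7 %.2f'%s['qpos'][6])
    if ty is not None: print('  cw turn rad',round(float(np.radians(a-ty)),4))
    # tilt correction in tool axes to make tool z = -world z
    print('  level rotvec',np.cross(M[:,2],[0,0,-1])@M)
E
python3 -c "
from h import *
go(.5112,.2834,.030,57.5)"
```

```text
time: 0.52
position: [0.3146, 0.4965, 0.2181]
tcp_rot: [-0.0, 0.159, 0.987, -0.001]
ft_force: [0.3, 0.4, 0.1]
finger_gap: 1.003
grasp_force: 0.0
time: 0.93
position: [0.4242, 0.3775, 0.2183]
tcp_rot: [-0.0, 0.159, 0.987, -0.0]
ft_force: [0.1, -0.3, 1.1]
finger_gap: 1.0
grasp_force: 0.0
time: 1.27
position: [0.5119, 0.2823, 0.2183]
tcp_rot: [-0.0, 0.159, 0.987, -0.0]
ft_force: [1.0, 0.4, -0.2]
finger_gap: 1.001
grasp_force: 0.0
time: 1.6
position: [0.5111, 0.2835, 0.2181]
tcp_rot: [-0.0, 0.281, 0.96, -0.001]
ft_force: [-0.7, 0.1, -0.6]
finger_gap: 0.999
grasp_force: 0.0
t 1.60 p [0.5111 0.2835 0.2181] tilt(xy of tool z) [-0.0011 -0.0008] yang 57.4 d tool [-0.0002  0.0002  0.1881] F [-0.66  0.1  -0.61] Tz [-0.012  0.038  0.035] gap 0.999 gf 0.0 q7 0.50
  cw turn rad -0.0024
  level rotvec [-0.00121845 -0.00048237  0.        ]
```

```bash
python3 -m jog '[[0,0,0.035,0,0,0,1],[0,0,0.035,0,0,0,1],[0,0,0.035,0,0,0,1],[0,0,0.035,0,0,0,1],[0,0,0.02,0,0,0,1]]' >/dev/null
python3 -m jog '[[0,0,0.012,0,0,0,1],[0,0,0.01,0,0,0,1],[0,0,0.006,0,0,0,1],[0,0,0,0,0,0,1]]' 
python3 -m jog '[[0,0,0,0,0,0,0],[0,0,0,0,0,0,0],[0,0,0,0,0,0,0],[0,0,0,0,0,0,0],[0,0,0,0,0,0,0]]' >/dev/null
python3 -m jog '[[0,0,0,0,0,0,0],[0,0,0,0,0,0,0],[0,0,0,0,0,0,0],[0,0,0,0,0,0,0],[0,0,0,0,0,0,0]]' 
python3 -c "
from h import *
go(.546,.031,.14,99.2)"
```

```text
time: 2.35
position: [0.5113, 0.2839, 0.0302]
tcp_rot: [-0.0, 0.28, 0.96, -0.0]
ft_force: [-1.2, 0.2, -0.3]
finger_gap: 1.0
grasp_force: 0.0
time: 3.18
position: [0.5113, 0.2838, 0.0306]
tcp_rot: [-0.0, 0.28, 0.96, -0.0]
ft_force: [-0.1, -0.1, -0.0]
finger_gap: 0.334
grasp_force: 0.0
t 3.18 p [0.5113 0.2838 0.0306] tilt(xy of tool z) [-0.0001 -0.0001] yang 57.5 d tool [-0.1652 -0.1945 -0.1094] F [-0.09 -0.1  -0.02] Tz [-0.035  0.042  0.03 ] gap 0.334 gf 0.0 q7 0.52
  cw turn rad -0.7283
  level rotvec [-1.38495717e-04 -7.10763367e-05  0.00000000e+00]
```

```bash
for i in 1 2; do python3 -m jog '[[0,0,0,0,0,0,0],[0,0,0,0,0,0,0],[0,0,0,0,0,0,0],[0,0,0,0,0,0,0],[0,0,0,0,0,0,0]]' | tail -2; done
python3 -c "
from h import *
go(.546,.031,.14,99.2)"
```

```text
finger_gap: 0.143
grasp_force: 30.0
finger_gap: 0.15
grasp_force: 30.0
t 4.02 p [0.5114 0.2839 0.0307] tilt(xy of tool z) [0.0001 0.0001] yang 57.5 d tool [-0.1652 -0.1946 -0.1093] F [-0.16  0.65 -0.64] Tz [ 0.027 -0.109  0.047] gap 0.150 gf 30.0 q7 0.52
  cw turn rad -0.7283
  level rotvec [9.81096455e-05 4.72329152e-05 0.00000000e+00]
```

```bash
python3 -m jog '[[0,0,-0.015,0,0,0,0],[0,0,-0.025,0,0,0,0],[0,0,-0.03,0,0,0,0],[0,0,-0.025,0,0,0,0],[0,0,-0.0145,0,0,0,0]]' |tail -3
python3 -m jog '[[-0.0165,-0.01945,0,0,0,0,0],[-0.0206,-0.0243,0,0,0,0,0],[-0.0206,-0.0243,0,0,0,0,0],[-0.0206,-0.0243,0,0,0,0,0],[-0.0206,-0.0243,0,0,0,0,0]]'|tail -3
python3 -m jog '[[-0.0206,-0.0243,0,0,0,0,0],[-0.0206,-0.0243,0,0,0,0,0],[-0.0165,-0.0195,0,0,0,0,0],[-0.0086,-0.01,0,0,0,0,0],[0,0,0,0,0,0,0]]'|tail -3
python3 -m jog '[[0,0,0,0,0,-0.06,0],[0,0,0,0,0,-0.12,0],[0,0,0,0,0,-0.12,0],[0,0,0,0,0,-0.12,0],[0,0,0,0,0,-0.12,0]]'|tail -3
python3 -m jog '[[0,0,0,0,0,-0.12,0],[0,0,0,0,0,-0.068,0],[0,0,0,0,0,0,0],[0,0,0,0,0,0,0]]'|tail -3
python3 - <<'E'
from h import *
go(.546,.031,.14,99.2)
ims=[]
for n in('top','side'):
    c=cam(n); np.save(f'{n}1.npy',c,allow_pickle=True)
    u,v=(255,214) if n=='top' else (270,195)
    ims.append(cv2.resize(c['color'][v-32:v+32,u-32:u+32,::-1],(400,400),interpolation=cv2.INTER_CUBIC))
cv2.imwrite('pics/s1.png',np.hstack(ims))
E
```

```text
ft_force: [0.2, 0.1, -0.5]
finger_gap: 0.148
grasp_force: 30.0
ft_force: [0.1, -0.4, -1.6]
finger_gap: 0.151
grasp_force: 30.0
ft_force: [0.1, -1.0, 0.2]
finger_gap: 0.148
grasp_force: 30.0
ft_force: [0.2, -0.4, -0.3]
finger_gap: 0.148
grasp_force: 30.0
ft_force: [-0.0, -0.0, -0.6]
finger_gap: 0.148
grasp_force: 30.0
t 6.02 p [0.5455 0.033  0.1401] tilt(xy of tool z) [-0.0007  0.0015] yang 99.2 d tool [-0.0002 -0.0021  0.0001] F [-0.03 -0.03 -0.64] Tz [ 0.049 -0.01   0.043] gap 0.148 gf 30.0 q7 1.52
  cw turn rad 0.0005
  level rotvec [ 0.00156346 -0.00043669  0.        ]
```

View pics/s1.png

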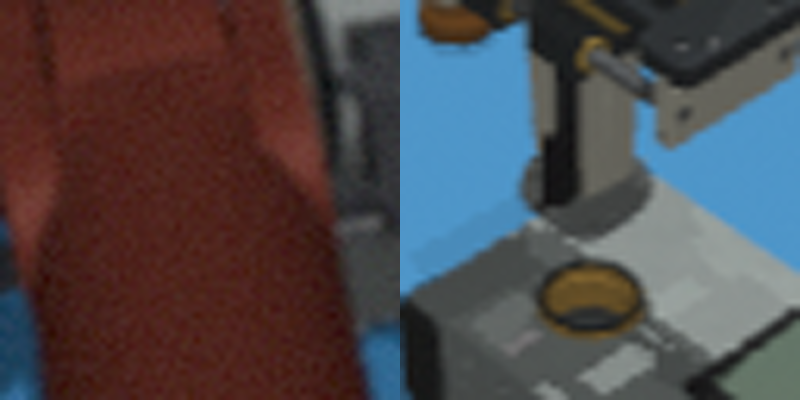

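The side view shows the plug held square, flange spanning x 523–655 at y≈190. The socket rim below spans x 537–645 with its centre at about (591,298).

Run:
```python
from h import *
c=np.load('side1.npy',allow_pickle=True).item()
k=400/64
P=lambda a,b,z: onplane(c,270-32+(a-400)/k-.5,195-32+b/k-.5,z)
print('rim',P(591,297,.071),P(537,297,.071),P(645,297,.071))
print('flange',P(589,190,.1346),P(523,190,.1346),P(655,190,.1346))
# lateral (image-right) direction in world
e=c['Rm'][0]; print('imgright',e, 'lat rim',P(591,297,.071)@e,'lat fl',P(589,190,.1346)@e)
p=cloud(c)[163:227,238:302]; q=p.reshape(-1,3)
m=(q[:,2]>.118)&(q[:,2]<.138)&(np.hypot(q[:,0]-.546,q[:,1]-.032)<.05); q=q[m]; print(len(q),q.min(0),q.max(0))
f=lambda a:np.r_[np.hypot(q[:,0]-a[0],q[:,1]-a[1])-.027]
from scipy.optimize import least_squares
m2=(q[:,2]<.1365)&(q[:,2]>.1325); q=q[m2]; print(len(q),least_squares(f,[.546,.032],loss='soft_l1',f_scale=.001).x)
q=cloud(np.load('side0.npy',allow_pickle=True).item()).reshape(-1,3)
q=q[(q[:,2]>.0695)&(q[:,2]<.0735)&(np.hypot(q[:,0]-.546,q[:,1]-.032)<.032)]
f=lambda a:np.r_[np.hypot(q[:,0]-a[0],q[:,1]-a[1])-.0215]
print('rim depth fit',len(q),np.median(q[:,2]),least_squares(f,[.546,.032],loss='soft_l1',f_scale=.001).x)
t=np.load('top0.npy',allow_pickle=True).item()
q=cloud(t).reshape(-1,3)
q=q[(q[:,2]>.0695)&(q[:,2]<.0735)&(np.hypot(q[:,0]-.546,q[:,1]-.032)<.032)]
print('rim depth fit top',len(q),np.median(q[:,2]),least_squares(f,[.546,.032],loss='soft_l1',f_scale=.001).x)
```

```text
rim [0.5451085  0.02947289 0.071     ] [0.52548717 0.04287676 0.071     ] [0.56474394 0.0160594  0.071     ]
flange [0.54409833 0.02812308 0.1346    ] [0.52111238 0.04378879 0.1346    ] [0.56710541 0.01244295 0.1346    ]
imgright [ 0.81884415 -0.57390447  0.0113099 ] lat rim 0.4302472867752269 lat fl 0.43091408590407215
121 [0.5194218  0.00397571 0.11888188] [0.57346522 0.0569636  0.13789428]
68 [0.54671532 0.03473126]
rim depth fit 57 0.07071099243504603 [0.54622364 0.02893827]
rim depth fit top 100 0.07089673847611341 [0.54647251 0.02946369]
```

```bash
python3 -m jog '[[0.0015,-0.0015,0.01,0.0015,0,0,0],[0,0,0.015,0,0,0,0],[0,0,0.01,0,0,0,0],[0,0,0.004,0,0,0,0],[0,0,0,0,0,0,0]]'|tail -3
python3 - <<'E'
from h import *
go(.546,.031,.1,99.2)
c=cam('side'); np.save(f'side2.npy',c,allow_pickle=True)
u,v=270,203
im=cv2.resize(c['color'][v-22:v+22,u-22:u+22,::-1],(600,600),interpolation=cv2.INTER_CUBIC)
cv2.imwrite('pics/s2.png',im)
E
```

```text
ft_force: [-0.0, -0.6, -1.1]
finger_gap: 0.149
grasp_force: 30.0
t 6.53 p [0.5439 0.0293 0.1001] tilt(xy of tool z) [-0.0023 -0.0017] yang 99.2 d tool [-0.0024  0.0013  0.0001] F [-0.04 -0.61 -1.1 ] Tz [ 0.022  0.045 -0.021] gap 0.149 gf 30.0 q7 1.51
  cw turn rad -0.0003
  level rotvec [-0.0012649  -0.00255412  0.        ]
```

View pics/s2.png

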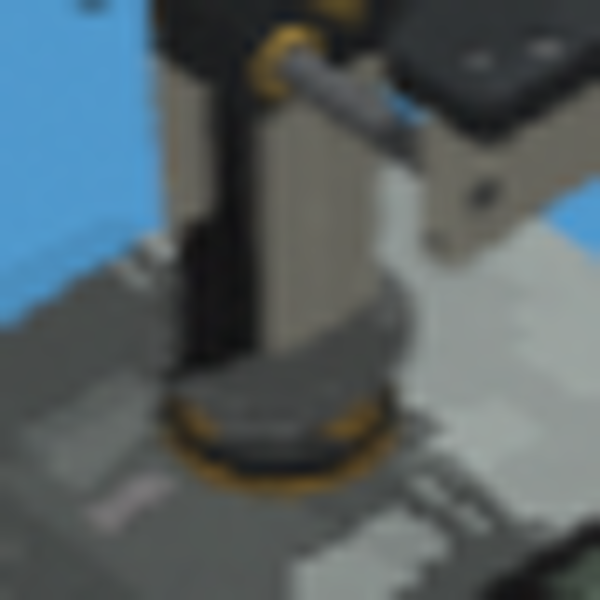

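```bash
cat >> h.py <<'E'
def overlay(c,u0,v0,h,N,circles):
    k=N/(2*h); im=cv2.resize(c['color'][v0-h:v0+h,u0-h:u0+h,::-1],(N,N),interpolation=cv2.INTER_CUBIC)
    im=np.clip(im.astype(float)*1.6,0,255).astype(np.uint8)
    for x,y,z,rr,col in circles:
        a=np.linspace(0,2*np.pi,90); P=np.stack([x+rr*np.cos(a),y+rr*np.sin(a),0*a+z],-1)@c['Rm'].T+c['t']
        q=np.stack([(P[:,0]/P[:,2]*c['f']+c['cx']-u0+h+.5)*k,(P[:,1]/P[:,2]*c['f']+c['cy']-v0+h+.5)*k],-1)
        cv2.polylines(im,[q.round().astype(np.int32)],True,col,1)
    return im
E
python3 - <<'E'
from h import *
s0=np.load('side0.npy',allow_pickle=True).item();s1=np.load('side1.npy',allow_pickle=True).item();s2=np.load('side2.npy',allow_pickle=True).item()
rim=[(.5455,.0298,.071,.024,(0,255,0)),(.5455,.0298,.071,.019,(0,255,0))]
f=lambda x,y,z:[(x,y,z-.008,.027,(0,0,255)),(x,y,z-.003,.027,(0,0,255))]
a=overlay(s0,268,210,16,300,rim)
a2=overlay(s0,268,210,16,300,[])
b=overlay(s1,268,190,16,300,f(.5455,.033,.1401)); c=overlay(s2,268,204,16,300,f(.5439,.0293,.1001)+rim[:1])
cv2.imwrite('pics/o.png',np.vstack([np.hstack([a2,a]),np.hstack([b,c])]))
E
```

```text
(no output)
```

View pics/o.png

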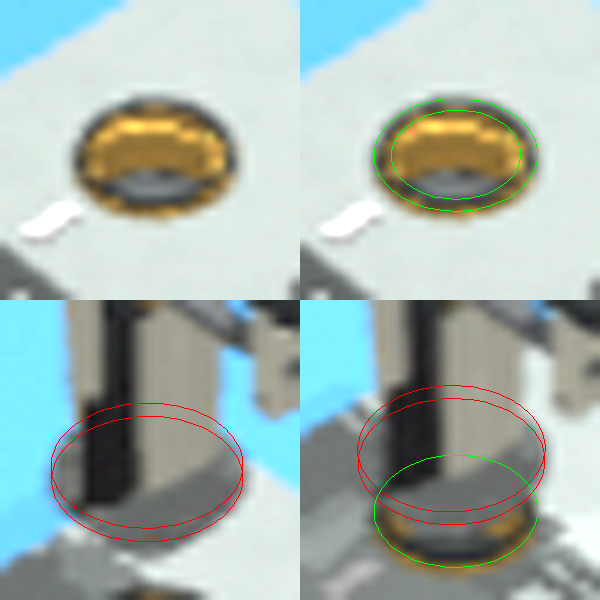

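The overlay shows the green rim fit is good. The flange sits about 1.5 mm nearer the camera than the TCP suggests, which makes the TCP target ≈(0.546,0.031), the same as the top-view estimate. I'll correct and descend, watching the force.

```bash
python3 -m jog '[[-0.0024,0.0018,0,-0.0012,-0.0025,0,0],[0,0,0,0,0,0,0],[0,0,0,0,0,0,0]]'|tail -3
python3 -c "
from h import *
go(.546,.031,.091,99.2)"
python3 -m jog '[[0,0,0.002,0,0,0,0],[0,0,0.002,0,0,0,0],[0,0,0.001,0,0,0,0],[0,0,0,0,0,0,0]]'|grep -E "pos|ft_"
python3 -c "
from h import *
go(.546,.031,.091,99.2)"
```

```text
ft_force: [-0.7, 0.5, 0.6]
finger_gap: 0.148
grasp_force: 30.0
t 6.83 p [0.5474 0.0316 0.1018] tilt(xy of tool z) [0.004  0.0004] yang 99.2 d tool [ 0.0015 -0.0003  0.0108] F [-0.74  0.52  0.56] Tz [ 0.026 -0.012  0.004] gap 0.148 gf 30.0 q7 1.51
  cw turn rad -0.0
  level rotvec [-0.00025826  0.00404725  0.        ]
position: [0.5465, 0.0311, 0.0958]
ft_force: [0.5, 0.5, -1.1]
t 7.17 p [0.5465 0.0311 0.0958] tilt(xy of tool z) [ 0.0017 -0.0001] yang 99.2 d tool [0.0005 0.     0.0048] F [ 0.49  0.51 -1.13] Tz [ 0.048 -0.017  0.019] gap 0.148 gf 30.0 q7 1.51
  cw turn rad -0.0004
  level rotvec [-0.00035779  0.0016825   0.        ]
```

```bash
for i in 1 2 ; do python3 -m jog '[[0,0,0.001,0,0,0,0],[0,0,0,0,0,0,0],[0,0,0,0,0,0,0]]'|grep -E "pos|ft_"; done
for i in 1 2 ; do python3 -m jog '[[0,0,0.001,0,0,0,0],[0,0,0,0,0,0,0],[0,0,0,0,0,0,0]]'|grep -E "pos|ft_"; done
python3 -c "
from h import *
go(.546,.031,.091,99.2)"
```

```text
position: [0.5467, 0.0312, 0.0951]
ft_force: [0.1, 0.2, -0.4]
position: [0.5467, 0.0312, 0.0941]
ft_force: [0.0, -0.5, -0.6]
position: [0.5467, 0.0312, 0.0931]
ft_force: [-0.2, -0.2, -1.1]
position: [0.5467, 0.0312, 0.0921]
ft_force: [0.4, 0.4, -0.6]
t 8.17 p [0.5467 0.0312 0.0921] tilt(xy of tool z) [0.0023 0.    ] yang 99.2 d tool [ 0.0007 -0.      0.0011] F [ 0.44  0.35 -0.58] Tz [ 0.024  0.04  -0.014] gap 0.149 gf 30.0 q7 1.51
  cw turn rad -0.0004
  level rotvec [-0.00034181  0.00230933  0.        ]
```

```bash
for i in 1 2 3 4 5 6; do python3 -m jog '[[0,0,0.0006,0,0,0,0],[0,0,0,0,0,0,0],[0,0,0,0,0,0,0]]'|grep -E "pos|ft_"; done
python3 -c "
from h import *
go(.546,.031,.091,99.2)"
```

```text
position: [0.5467, 0.0312, 0.0915]
ft_force: [-0.1, -0.3, -0.8]
position: [0.5467, 0.0312, 0.0909]
ft_force: [-0.2, -0.2, -0.3]
position: [0.5467, 0.0312, 0.0903]
ft_force: [-0.1, -0.4, -0.4]
position: [0.5467, 0.0312, 0.0897]
ft_force: [0.8, 0.9, -1.2]
position: [0.5468, 0.0312, 0.0894]
ft_force: [-0.6, -1.2, 1.7]
position: [0.5469, 0.0312, 0.0893]
ft_force: [-1.0, -0.7, 5.1]
t 9.67 p [0.5469 0.0312 0.0893] tilt(xy of tool z) [ 0.0029 -0.    ] yang 99.2 d tool [ 0.0009 -0.0001 -0.0017] F [-0.99 -0.72  5.11] Tz [-0.054  0.327 -0.014] gap 0.149 gf 30.0 q7 1.51
  cw turn rad -0.0003
  level rotvec [-0.00048284  0.00289993  0.        ]
```

The plug rests on the ridge at about 9.7 mm with 5 N. Now I turn it backward, climbing slightly.

```bash
for i in 1 2 3 ; do python3 -m jog '[[0,0,-0.00025,0,0,-0.1,0],[0,0,0,0,0,0,0]]'|grep -E "pos|ft_"; done
python3 -c "
from h import *
go(.546,.031,.091,99.2)"
```

```text
position: [0.5465, 0.0314, 0.0894]
ft_force: [-1.2, -0.3, 5.2]
position: [0.5466, 0.0312, 0.0897]
ft_force: [-2.4, 0.1, 4.8]
position: [0.5466, 0.0311, 0.0899]
ft_force: [-1.5, -0.5, 4.7]
t 10.17 p [0.5466 0.0311 0.0899] tilt(xy of tool z) [0.0023 0.0001] yang 116.5 d tool [ 0.0006  0.0001 -0.0011] F [-1.46 -0.46  4.73] Tz [ 0.032  0.411 -0.005] gap 0.148 gf 30.0 q7 1.73
  cw turn rad 0.3028
  level rotvec [-0.00096579  0.00207446  0.        ]
```

```bash
for i in 1 2 3 4; do python3 -m jog '[[0,0,-0.00025,0,0,-0.1,0],[0,0,0,0,0,0,0]]'|grep -E "pos|ft_"; done
python3 -c "
from h import *
go(.546,.031,.091,99.2)"
```

```text
position: [0.5467, 0.031, 0.0902]
ft_force: [-2.0, -0.9, 5.0]
position: [0.5468, 0.0309, 0.0904]
ft_force: [-2.7, -0.4, 5.8]
position: [0.5469, 0.0308, 0.0906]
ft_force: [-1.4, -1.1, 5.3]
position: [0.5471, 0.0308, 0.0908]
ft_force: [-1.0, -1.2, 4.3]
t 10.83 p [0.5471 0.0308 0.0908] tilt(xy of tool z) [ 0.0032 -0.0001] yang 139.3 d tool [ 0.0005  0.0009 -0.0002] F [-1.03 -1.17  4.29] Tz [-0.121  0.218 -0.016] gap 0.148 gf 30.0 q7 2.03
  cw turn rad 0.7005
  level rotvec [-0.00252035  0.00198653  0.        ]
```

```bash
for i in 1 2 3 4; do python3 -m jog '[[0,0,-0.00015,0,0,-0.09,0],[0,0,0,0,0,0,0]]'|grep -E "pos|ft_"; done
python3 -c "
from h import *
go(.546,.031,.091,99.2)"
```

```text
position: [0.5473, 0.0307, 0.0907]
ft_force: [-0.8, -1.3, 4.4]
position: [0.5473, 0.031, 0.0906]
ft_force: [-0.1, -1.2, 0.5]
position: [0.5465, 0.0312, 0.0902]
ft_force: [-0.2, -0.4, -0.9]
position: [0.5462, 0.0314, 0.0903]
ft_force: [-0.1, 0.2, -0.5]
t 11.50 p [0.5462 0.0314 0.0903] tilt(xy of tool z) [0.0011 0.0007] yang 159.7 d tool [ 0.0004  0.0001 -0.0007] F [-0.15  0.19 -0.47] Tz [0.026 0.133 0.015] gap 0.148 gf 30.0 q7 2.30
  cw turn rad 1.0567
  level rotvec [-0.00078756  0.00103405  0.        ]
```

The force vanished about 50–55° back from the rib, so the plug is off the start. I'll lower it into the thread.

```bash
for i in 1 2 3 4 5; do python3 -m jog '[[0,0,0.0009,0,0,0,0],[0,0,0,0,0,0,0]]'|grep -E "pos|ft_"; done
python3 -c "
from h import *
go(.546,.031,.0845,99.2)"
```

```text
position: [0.5463, 0.0313, 0.0895]
ft_force: [0.3, -0.2, -0.8]
position: [0.5465, 0.0313, 0.0888]
ft_force: [0.1, -0.2, -1.0]
position: [0.5467, 0.0312, 0.0881]
ft_force: [-0.5, 0.5, -1.1]
position: [0.5467, 0.0312, 0.0872]
ft_force: [-0.2, -0.3, -0.7]
position: [0.5469, 0.0312, 0.0866]
ft_force: [-0.2, 0.8, 0.9]
t 12.33 p [0.5469 0.0312 0.0866] tilt(xy of tool z) [0.0027 0.    ] yang 159.9 d tool [0.0005 0.0007 0.0021] F [-0.22  0.79  0.9 ] Tz [0.064 0.143 0.001] gap 0.148 gf 30.0 q7 2.30
  cw turn rad 1.0595
  level rotvec [-0.00250962  0.00093639  0.        ]
```

```bash
for i in 1 2 ; do python3 -m jog '[[0,0,0.0005,0,0,0,0],[0,0,0,0,0,0,0]]'|grep -E "pos|ft_"; done
python3 -c "
from h import *
go(.546,.031,.0845,99.2)"
```

```text
position: [0.5469, 0.0312, 0.0864]
ft_force: [-1.2, 0.5, 4.5]
position: [0.5469, 0.0312, 0.0864]
ft_force: [-0.9, 0.7, 7.4]
t 12.67 p [0.5469 0.0312 0.0864] tilt(xy of tool z) [ 0.0031 -0.0004] yang 159.9 d tool [0.0005 0.0008 0.0019] F [-0.92  0.74  7.38] Tz [-0.023  0.586 -0.017] gap 0.148 gf 30.0 q7 2.30
  cw turn rad 1.0596
  level rotvec [-0.00301762  0.00066758  0.        ]
```

The plug dropped in at about 6.8 mm above the rim. Now I screw clockwise, following the lead.

```bash
for i in 1 2 3 4 5 6; do python3 -m jog '[[0,0,0.00027,0,0,0.1,0],[0,0,0,0,0,0,0]]'|grep -E "pos|ft_"; done
python3 -c "
from h import *
go(.546,.031,.0845,99.2)"
```

```text
position: [0.547, 0.0306, 0.0859]
ft_force: [-1.4, -1.0, 5.6]
position: [0.5469, 0.0306, 0.0856]
ft_force: [-2.4, -1.3, 5.5]
position: [0.5468, 0.0307, 0.0853]
ft_force: [-2.6, -1.2, 6.0]
position: [0.5467, 0.0308, 0.085]
ft_force: [-2.2, -1.0, 5.9]
position: [0.5466, 0.0309, 0.0847]
ft_force: [-1.8, -1.3, 4.9]
position: [0.5466, 0.031, 0.0844]
ft_force: [-1.2, -0.3, 6.4]
t 13.67 p [0.5466 0.031  0.0844] tilt(xy of tool z) [ 0.0024 -0.0007] yang 125.3 d tool [ 0.0005  0.0003 -0.0001] F [-1.18 -0.3   6.36] Tz [-0.109  0.457 -0.081] gap 0.148 gf 30.0 q7 1.85
  cw turn rad 0.4562
  level rotvec [-0.00195689  0.00150426  0.        ]
```

```bash
for i in 1 2 3 4 5 6 7 8 9 10 11 12; do python3 -m jog '[[0,0,0.00028,0,0,0.1,0],[0,0,0,0,0,0,0]]'|grep -E "ft_"; done
python3 -c "
from h import *
go(.546,.031,.0845,99.2)"
```

```text
ft_force: [-2.8, -1.0, 6.6]
ft_force: [-1.6, -0.5, 5.7]
ft_force: [-1.0, -0.8, 5.6]
ft_force: [-1.6, 0.1, 6.2]
ft_force: [-1.9, -0.3, 5.5]
ft_force: [-2.1, 1.0, 7.1]
ft_force: [-0.7, 0.9, 4.6]
ft_force: [-1.6, 1.3, 5.8]
ft_force: [-0.8, 1.9, 5.7]
ft_force: [0.1, 2.0, 5.9]
ft_force: [-0.7, 2.1, 5.9]
ft_force: [-0.4, 1.9, 6.1]
t 15.67 p [0.5476 0.0324 0.0811] tilt(xy of tool z) [0.0044 0.0013] yang 56.9 d tool [ 0.0005 -0.0021 -0.0034] F [-0.42  1.95  6.1 ] Tz [ 0.508  0.169 -0.072] gap 0.147 gf 30.0 q7 0.97
  cw turn rad -0.7391
  level rotvec [0.00347166 0.00294123 0.        ]
```

```bash
cat > q.py <<'E'
from h import *
s,r=st(); M=r.as_matrix(); print(s['position'].round(4),s['ft_force'].round(1),'Tz %.3f'%s['wrist_torque'][2],'yang %.1f'%np.degrees(np.arctan2(M[1,1],M[0,1])),'gap %.3f'%s['finger_gap'])
E
for i in 1 2 3 4 5 6; do python3 -m jog '[[0,0,0.00014,0,0,0.05,0],[0,0,0,0,0,0,0]]'>/dev/null; python3 q.py; done
```

```text
[0.5476 0.0325 0.0809] [-0.4  2.1  5.3] Tz -0.060 yang 54.1 gap 0.149
[0.5478 0.0325 0.0808] [-0.6  3.4  5.2] Tz -0.051 yang 51.2 gap 0.146
[0.5478 0.0325 0.0806] [0.3 2.5 4.3] Tz -0.041 yang 48.4 gap 0.146
[0.5478 0.0325 0.0805] [-0.   2.5  5.7] Tz -0.046 yang 45.5 gap 0.149
[0.5479 0.0324 0.0803] [-0.6  2.3  5.8] Tz -0.044 yang 42.6 gap 0.148
[0.5479 0.0324 0.0802] [0.1 3.2 4.6] Tz -0.016 yang 39.8 gap 0.151
```

```bash
for i in 1 2 3 4 5; do python3 -m jog '[[0,0,0.00014,0,0,0.05,0],[0,0,0,0,0,0,0]]'>/dev/null; python3 q.py; done
```

```text
[0.5479 0.0324 0.08  ] [1.  3.  5.9] Tz -0.009 yang 36.9 gap 0.149
[0.5479 0.0323 0.0798] [0.8 2.5 4.4] Tz -0.002 yang 34.1 gap 0.149
[0.5479 0.0323 0.0797] [0.5 2.3 5.5] Tz -0.004 yang 31.2 gap 0.149
[0.548  0.032  0.0796] [1.2 2.8 5.6] Tz 0.024 yang 28.3 gap 0.147
[0.5479 0.0317 0.0796] [0.7 1.2 6.1] Tz 0.006 yang 25.4 gap 0.149
```

```bash
for i in 1 2 3 4 5 6; do python3 -m jog '[[0,0,0,0,0,0.05,0],[0,0,0,0,0,0,0]]'>/dev/null; python3 q.py; done
```

```text
[0.5479 0.0315 0.0795] [0.7 1.7 5.5] Tz -0.006 yang 22.6 gap 0.145
[0.5477 0.0313 0.0795] [1.4 1.1 5.5] Tz 0.021 yang 19.7 gap 0.149
[0.5476 0.0312 0.0795] [0.  1.4 5.9] Tz -0.006 yang 16.8 gap 0.146
[0.5476 0.0312 0.0795] [0.4 2.1 6. ] Tz 0.026 yang 14.0 gap 0.149
[0.5476 0.0312 0.0794] [1.2 0.8 6. ] Tz -0.077 yang 11.1 gap 0.147
[0.5476 0.0312 0.0794] [1.1 1.4 6.1] Tz 0.024 yang 8.3 gap 0.147
```

```bash
for i in 1 2 3 4 5; do python3 -m jog '[[0,0,0,0,0,0.035,0],[0,0,0,0,0,0,0]]'>/dev/null; python3 q.py; done
```

```text
[0.5476 0.0313 0.0794] [0.6 0.7 5.7] Tz 0.092 yang 6.3 gap 0.149
[0.5476 0.0314 0.0794] [1.7 1.7 5. ] Tz 0.080 yang 4.3 gap 0.152
[0.5477 0.0315 0.0793] [1.1 0.9 5.7] Tz 0.218 yang 2.3 gap 0.147
[0.5477 0.0317 0.0793] [1.3 2.6 5. ] Tz 0.225 yang 0.3 gap 0.147
[0.5478 0.0318 0.0793] [2.2 2.  4.5] Tz 0.187 yang -1.7 gap 0.147
```

```bash
for i in 1 2 3 4 5; do python3 -m jog '[[0,0,0,0,0,0,0]]'>/dev/null; python3 q.py; done
```

```text
[0.5478 0.0318 0.0793] [2.3 2.9 4.8] Tz 0.184 yang -1.7 gap 0.152
[0.5478 0.0318 0.0793] [1.3 1.8 5.6] Tz 0.188 yang -1.7 gap 0.150
[0.5478 0.0318 0.0793] [0.6 2.1 5.7] Tz 0.203 yang -1.7 gap 0.150
[0.5478 0.0318 0.0793] [1.7 1.9 5.1] Tz 0.178 yang -1.7 gap 0.149
[0.5478 0.0318 0.0793] [1.3 1.  4.2] Tz 0.189 yang -1.7 gap 0.145
```

Torque is steady at 0.19 N m, finger-tight. I'll let go and retreat.

```bash
python3 -m jog '[[0,0,-0.0008,0,0,0,0],[0,0,0,0,0,0,0.6],[0,0,0,0,0,0,0.6],[0,0,0,0,0,0,0.6],[0,0,0,0,0,0,0.6]]'|tail -3
python3 -m jog '[[0,0,0,0,0,0,0.6],[0,0,0,0,0,0,0.6],[0,0,0,0,0,0,0.6],[0,0,0,0,0,0,0.6],[0,0,0,0,0,0,0.6]]'|tail -3
python3 q.py
```

```text
ft_force: [-0.5, 0.1, -0.3]
finger_gap: 0.387
grasp_force: 0.0
ft_force: [-0.0, -0.6, 0.0]
finger_gap: 0.598
grasp_force: 0.0
[0.5468 0.0311 0.0797] [-0.  -0.6  0. ] Tz 0.018 yang -1.9 gap 0.598
```

```bash
python3 -m jog '[[0,0,-0.01,0,0,0,0.6],[0,0,-0.03,0,0,0,0.6],[0,0,-0.035,0,0,0,0.6],[0,0,-0.035,0,0,0,0.6],[0,0,-0.03,0,0,0,0.6]]' >/dev/null
python3 -m jog '[[0.03,0,0,0,0,0,0.6],[0.035,0,0,0,0,0,0.6],[0.035,0,0,0,0,0,0.6],[0.035,0,0,0,0,0,0.6],[0.035,0,0,0,0,0,0.6]]' >/dev/null
python3 -m jog '[[0.03,0,0,0,0,0,0.6],[0,0,0,0,0,0,0.6],[0,0,0,0,0,0,0.6]]'
python3 - <<'E'
from h import *
s=cam('side');t=cam('top')
a=overlay(s,268,205,16,380,[(.5455,.0298,.071,.024,(0,255,0))]); b=overlay(t,255,214,16,380,[])
cv2.imwrite('pics/f.png',np.hstack([a,b]))
for c in(t,s):
    p=cloud(c).reshape(-1,3); d=np.hypot(p[:,0]-.546,p[:,1]-.0305); m=(d>.015)&(d<.024)&(p[:,2]<.085)&(p[:,2]>.065); print(m.sum(),np.median(p[m,2]),np.nanmax(p[d<.02,2]))
E
```

```text
time: 21.67
position: [0.5525, 0.2337, 0.2198]
tcp_rot: [0.001, 0.717, 0.697, 0.001]
ft_force: [0.6, -1.1, 0.9]
finger_gap: 0.6
grasp_force: 0.0
140 0.07654148842664207 0.11260876614415168
67 0.0760669502645356 0.10889588492465534
```

View pics/f.png

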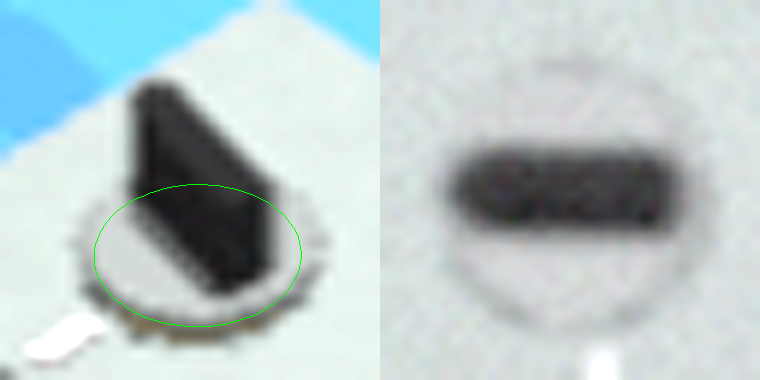

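The final view shows the plug seated flat: bar centre at about (565,190) in the top crop, pointer left. Its flange top is 5.3 mm above the rim, so the 5 mm flange is home.

```bash
python3 -c "
from plant import bot
print(bot.job_done())"
```

```text
the job is handed in; nothing more can be done
None
```

The plug is screwed home in the socket, tightened to about 0.19 N m, and let go; I handed the job in at about 22 s, and no verdict came back.

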